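# Shut and clip the storeroom tin box

## Robot

A 6-joint arm with a two-finger parallel gripper is mounted at the origin on the work surface. World frame = base frame: x ahead of the robot, y to its left, z up, the work surface at z = 0. Lengths are in m, angles in rad, forces in N, time in s.
With the tool pointing down it reaches from about 0.35 to 0.975 m from the base axis. Payload 4.9 kg.
Tool frame: the origin (TCP) lies at the very end of the fingers, on their centre line; the grasp point (between the pads) lies 19 mm behind it (ctrl.grip_point_offset is the distance from the TCP to the grasp point, in m); z points along the fingers, y is the line along which they close (so a half turn about z gives the same grasp; the last joint's range is limited). The gripper opens to 85 mm and grips with 20 to 120 N. Pads are 22 mm wide; open, the fingers measure 114 mm over their backs; the gripper's body (76 mm by 85 mm) begins 54 mm behind the grasp point. The pads swing forward as they close: fully open they stand 13 mm farther back than shut.
Start: joints at [-1.386, 0.053, 1.613, -0, 1.476, -0.119], TCP at [0.187, -0.596, 0.231] pointing down, gripper open.
Joint ranges: [-3.01, 3.01], [-1.01, 2.22], [0.06, 2.58], [-1.02, 4.17], [0.09, 2.62], [-3.14, 3.14]. Speed limits (rad/s): [2.57, 2.57, 3.14, 3.14, 3.14, 3.14].

## Interface

Orientations are given as a rotation vector (axis times angle).
In Python, from station import ctrl gives the robot as it stands.
- The arm moves only by the tool send_rows, never from a script. Its argument "rows" is a list of rows, each a list of 3 entries, a list of its own where there are three numbers: the finger opening in cm, from 0 to 8.54, then the shift along the tool's x, y, z in cm, then the turn about the tool's z in degrees. A call has 1 to 10 rows; each row shifts and turns the commanded pose from where the row before left it, along the tool's axes as they then stand; what a row does not reach is not made up. A row lasts 1/8 s, in which the tool goes at most 62.5 mm and 10.7 degrees, less where a joint would pass 70% of its speed; a pose out of reach is approached as far as the arm can. A call with a gripper value outside its range is refused whole. The fingers move at their own pace and stop on an object; "newtons" is the grip in N (left out, the last holds). Time passes only in rows, so rows that do not move let the fingers close. It gives the time, the measured TCP pose, the force, the opening and the grip force at its end, in the units of the state.
- ctrl.get_obs(): the state, without advancing time (a new reading comes with each control period).
- ctrl.get_image(name): name is "scene" or "top" or "wrist"; returns a dict with "frame" (480x640x3 uint8, red, green, blue), "range_z" (480x640 float32, m along the optical axis (not along the pixel's ray), 0 where there is no reading), "fx", "fy", "cx", "cy" (pixels), "cam_to_world" (4x4, takes a point from camera to world coordinates). Camera axes: x right, y down, z forward; pixel columns grow to the right and rows downward; lengths in m; the calibration is good to about 2 mm. A picture is of the moment at which its call begins.
- ctrl.finish_job(): hands the job in; it is judged then, once.
The state is a dict: "t": time; "q": joint angles; "dq": joint speeds; "effort": joint torques, N m; "tool_pos": TCP position; "tool_rot": TCP orientation; "contact_force": force on the tool from outside, world axes, zero at the start; "wrist_torque": the same for the moment, N m; "opening": finger opening in m; "grip_force": force on a finger pad.
Only numpy, scipy, OpenCV 4.12 (cv2) and the standard library are available. Lean on these libraries where they do the work, as an engineer would, in place of code of your own. Each camera call takes 0.05 s, during which the arm holds its last target. There are 200 camera calls.

## Task

The clear storage box of tins was left with its lid half open: push the lid down until it is fully shut, then fold the clip on the lid's front edge down flat against the front of the box. Only push with the fingertips: do not pick anything up, do not fold the clip before the lid is shut, do not shove, tip or lift the box, leave the bottles, jars and tin around it where they stand, and finish with the hand clear of everything.

Things in the scene. Friction and masses are not known exactly. Their poses are not given: they have to be found in the camera images.
- crate: Clear plastic storage box standing loose on the table, 180 (its x, depth) x 260 (its y, width) x 90 mm high, full of tins, about 3 kg. Origin: centre of its underside. Its front face, with the clip, is its own -x side (x = -90 mm) and faces the robot, give or take 0.55 rad of yaw. The lid's hinge runs along its y at the far top edge.
- lid (a joint): Angle of the white lid, rad: 0 fully shut (level), growing as the front edge rises; stops at 0 and 1.5. Starts 0.6 to 1.1. Stiff hinge (0.35 Nm of friction): it stays wherever it is left, even slightly open, so push it all the way; 1 to 4 N on the outer face near the front edge moves it.
- clip (a joint): Angle of the grey clip relative to the lid, rad: 0 folded down (parallel to the box front when the lid is shut); 1.57 straight out in the lid's plane; stops at 0 and 1.9. Starts 1.2 to 1.75. It stays where it is left; 1.5 to 2.5 N near its free edge, down and then towards the box, folds it.
- lid_hinge (a point): Middle of the lid's hinge line, at the far top edge of the box (box frame x = +90, y = 0, z = 92 mm); its axes are the box's.
- lid_front (a point): Middle of the lid's front edge, on its outer (upper) face; moves with the lid, whose axes it has (z: normal of the outer face). The lid is 184 mm long from hinge line to front edge, 264 mm wide, 8 mm thick; the outer face lies 6 mm outside the hinge line, so at z = 98 mm when shut.
- clip_edge (a point): Middle of the clip's free edge, 42 mm from the clip's hinge line; moves with the clip, whose axes it has (-x: normal of the outer face, the one to push). Clip: plate 80 mm wide, 5 thick, 3 dark grip pads. Its hinge line is 188 mm in front of the lid's and, lid shut, at x = -98, z = 94 mm in the box frame; folded down, its outer face is at x = -100.5 mm, from z = 96 to 52 mm.
- sauce_a: Bystander: dark sauce bottle, 60 mm across, 210 mm tall, to the left of the box. Origin: centre of its underside.
- sauce_b: Bystander: dark sauce bottle, 60 mm across, 190 mm tall, to the right of the box. Origin: centre of its underside.
- pickle_jar: Bystander: glass jar, 70 mm across, 95 mm tall, close beside the box (its +y or -y side). Origin: centre of its underside.
- tin_can: Bystander: metal can, 68 mm across, 80 mm tall, close beside the box on the other side. Origin: centre of its underside.
- spice_pot: Bystander: small pot, 44 mm across, 70 mm tall, in front of one front corner of the box. Origin: centre of its underside.
- small_jar: Bystander: small jar, 48 mm across, 60 mm tall, in front of the other front corner. Origin: centre of its underside.

How it is judged:
By the outcome, as a careful person would: the job done as asked, in the order asked, and still so for the second after the job is handed in, with the robot touching nothing.
It also fails if it takes over 51 s, if anything falls off the work surface, if the arm or the gripper's body presses on something with over 40 N, if the wrist force passes 120 N, or if a joint passes its speed limit or range.

## Working session

There is one attempt and no reset: what is moved stays moved. The work goes in short steps, Python scripts to look and compute and a tool call to move; the robot and the scene stay as the last step left them, time stands still between calls to the robot, and variables do not carry over. Pictures are saved under pics/ and viewed, at most 10 in all, crops included, and the job is handed in when it is done.

Besides the shell and the picture viewer there is one more tool, called after ">>>" as name([rows], argument=value, ...), one row to a line, values as JSON. send_rows: Moves the arm, as the interface text tells. Its arguments: {"type":"object","properties":{"rows":{"type":"array","items":{"type":"array"}},"newtons":{"type":"number"}},"required":["rows"]}

```bash
mkdir -p pics; ls; python3 - <<'E'
from station import ctrl
import cv2
o=ctrl.get_obs();print(o)
for n in("scene","top"):
    d=ctrl.get_image(n);cv2.imwrite(f"pics/{n}0.png",d["frame"][:,:,::-1]);print(n,d["fx"],d["cx"],d["cy"],d["cam_to_world"].round(3).tolist(),(d["range_z"]>0).mean())
E
```

```text
pics
{'t': 0.0, 'q': array([-1.38598678e+00,  5.33414748e-02,  1.61429601e+00, -3.25812015e-07,
        1.47601937e+00, -1.18966179e-01]), 'dq': array([-7.50922145e-04,  3.99642015e-04, -7.52963675e-04, -1.65366377e-03,
        4.10853997e-05,  2.61145051e-04]), 'effort': array([-8.02656723e-05, -3.93676364e+01, -3.70176995e+01, -1.60626013e-05,
        6.99044263e-03, -1.18044727e-05]), 'tool_pos': array([ 0.18685728, -0.59575438,  0.23007137]), 'tool_rot': array([-3.10338479e+00, -4.75025097e-01,  1.07166022e-04]), 'contact_force': array([ 0.06884456,  0.22151183, -0.64953022]), 'wrist_torque': array([-0.02136971,  0.01552079,  0.02262312]), 'grip_force': 0.0, 'opening': 0.08518260822586696}
scene 470.55574008737875 318.011007491792 238.58426371659695 [[-0.482, 0.625, -0.613, 1.35], [0.876, 0.33, -0.352, 0.441], [-0.017, -0.707, -0.707, 0.987], [0.0, 0.0, 0.0, 1.0]] 0.9938606770833334
top 457.5389137143072 315.28781158880435 241.34392384420354 [[-0.017, -0.992, 0.123, 0.423], [-1.0, 0.019, 0.009, -0.006], [-0.011, -0.123, -0.992, 1.142], [0.0, 0.0, 0.0, 1.0]] 0.995849609375
```

View pics/scene0.png

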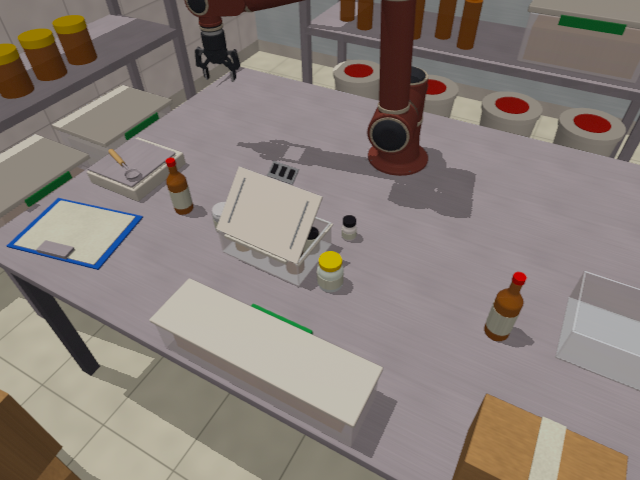

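View pics/top0.png

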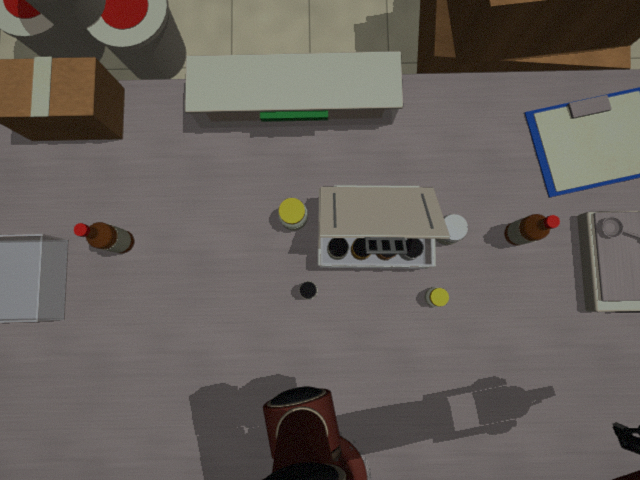

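The scene view shows the half-open lid around (270,215), with the clip at (283,172). In the top view the lid spans (320–446, 186–237), the clip is at (385,245), the box's front rim is at row ~267, and the jars are at (292,212), (455,228), (308,290) and (438,297). Next I measure these points.

```bash
cat > h.py <<'E'
import numpy as np,cv2
from station import ctrl
def cloud(d):
    v,u=np.mgrid[:480,:640];z=d["range_z"]
    P=np.stack([(u-d["cx"])/d["fx"]*z,(v-d["cy"])/d["fy"]*z,z],-1)
    T=d["cam_to_world"];return P@T[:3,:3].T+T[:3,3]
def plane(P):
    c=np.median(P,0)
    for _ in range(5):
        n=np.linalg.svd(P-c,full_matrices=False)[2][2]; P=P[abs((P-c)@n)<.006]; c=P.mean(0)
    return c,n*np.sign(n[2])
def rect(P,n):
    # extents in the plane; axes: ey horizontal, es down-slope
    ey=np.cross([0,0,1],n);ey/=np.linalg.norm(ey)
    return ey
E
python3 - <<'E'
from h import *
d=ctrl.get_image("top");s=ctrl.get_image("scene");C=cloud(d);S=cloud(s)
def at(u,v,C=C):return np.round(np.median(C[v-1:v+2,u-1:u+2].reshape(-1,3),0),3)
for n,K,box in(("top",C,(325,192,425,230)),("scene",S,(240,190,295,235))):
    a,b,c,e=box;print(n,[x.round(3) for x in plane(K[b:e,a:c].reshape(-1,3))])
for p in[(292,210),(454,228),(308,289),(438,296),(372,245),(400,245),(320,262),(434,262),(85,230),(552,222)]:print(p,at(*p))
# lid outline: points of plane in both
for n,K in(("top",C),("scene",S)):
    box=(325,192,425,230) if n=="top" else (240,190,295,235)
    a,b,c,e=box;cc,nn=plane(K[b:e,a:c].reshape(-1,3))
    m=(abs((K-cc)@nn)<.006)&(np.linalg.norm(K-cc,axis=-1)<.2)&(K[...,2]>.06)
    k,l,st,_=cv2.connectedComponentsWithStats(m.astype(np.uint8));m=l==1+st[1:,4].argmax()
    Q=K[m];ey=rect(Q,nn);es=np.cross(nn,ey)
    r=cv2.minAreaRect(np.float32(np.stack([(Q-cc)@ey,(Q-cc)@es],1)))
    print(n,m.sum(),r[1],r[2],[ (cc+x*ey+y*es).round(3).tolist() for x,y in cv2.boxPoints(r)])
# front rim: points z .08-.1
m=(C[...,2]>.082)&(C[...,2]<.1)&(abs(C[...,1]+.13)<.2)&(C[...,0]>.3)&(C[...,0]<.5)
v,u=np.nonzero(m);m2=(v>258)&(v<275)&(u>310)&(u<445);print("rim")
for U in range(318,440,12):
    q=C[v[m2&(u==U)],U]
    if len(q):print(U,q[q[:,0].argmin()].round(3))
E
```

```text
top [array([ 0.609, -0.125,  0.165]), array([ 0.714, -0.02 ,  0.7  ])]
scene [array([ 0.61 , -0.138,  0.161]), array([ 0.543, -0.101,  0.833])]
(292, 210) [0.627 0.057 0.095]
(454, 228) [ 0.58  -0.321  0.079]
(308, 289) [0.445 0.023 0.07 ]
(438, 296) [ 0.423 -0.28   0.061]
(372, 245) [ 0.526 -0.109  0.241]
(400, 245) [ 0.525 -0.165  0.24 ]
(320, 262) [ 0.506 -0.006  0.09 ]
(434, 262) [ 0.501 -0.268  0.089]
(85, 230) [0.571 0.479 0.21 ]
(552, 222) [ 0.573 -0.494  0.192]
top 6380 (0.22716984152793884, 0.2643497884273529) 89.81597137451172 [[0.68, -0.274, 0.088], [0.688, -0.009, 0.088], [0.529, -0.004, 0.25], [0.521, -0.268, 0.251]]
scene 2103 (0.3111640214920044, 0.08643633127212524) 31.350543975830078 [[0.617, -0.296, 0.138], [0.685, -0.263, 0.097], [0.601, 0.022, 0.187], [0.533, -0.011, 0.228]]
rim
330 [ 0.496 -0.029  0.09 ]
342 [ 0.496 -0.056  0.088]
354 [ 0.495 -0.084  0.088]
366 [ 0.495 -0.112  0.087]
378 [ 0.494 -0.139  0.089]
390 [ 0.494 -0.167  0.089]
402 [ 0.493 -0.194  0.089]
414 [ 0.493 -0.222  0.085]
426 [ 0.492 -0.249  0.089]
```

Measured tilt is ~0.80 rad, yaw ~-0.02, and the box centre is (0.584,-0.138). I close the fingers, rise, turn and go above the lid.

>>> send_rows([
  [0, [0, 0, -4], 9.3],
  [0, [0, 0, -4], 9.3],
  [0, [0, 0, -3], 0],
  [0, [3.8, -4.7, 0], 0],
  [0, [3.8, -4.7, 0], 0],
  [0, [3.8, -4.7, 0], 0],
  [0, [3.8, -4.7, 0], 0],
  [0, [3.8, -4.7, 0], 0],
  [0, [3.8, -4.7, 0], 0],
  [0, [3.8, -4.7, 0], 0],
])

```text
t: 1.45
tool_pos: [0.4607, -0.2712, 0.3413]
tool_rot: [3.141, -0.033, 0.0]
contact_force: [0.5, -0.9, 0.5]
opening: -0.0002
grip_force: 0.0
```

>>> send_rows([
  [0, [3.8, -4.7, 0], 0],
  [0, [3.8, -4.7, 0], 0],
  [0, [3.8, -4.7, 0], 0],
  [0, [0, 0, 0], 0],
  [0, [0, 0, 0], 0],
])

```text
t: 2.08
tool_pos: [0.5765, -0.1344, 0.3409]
tool_rot: [3.141, -0.032, -0.001]
contact_force: [0.8, -0.3, 0.7]
opening: -0.0002
grip_force: 0.0
```

>>> send_rows([
  [0, [0.3, 0.3, 4], 0],
  [0, [0, 0, 4], 0],
  [0, [0, 0, 3], 0],
  [0, [0, 0, 1], 0],
  [0, [0, 0, 0.7], 0],
  [0, [-0.2, 0, 0.7], 0],
  [0, [-0.4, 0, 0.7], 0],
  [0, [-0.4, 0, 0.7], 0],
])

```text
t: 3.08
tool_pos: [0.5698, -0.1374, 0.1939]
tool_rot: [3.141, -0.033, 0.002]
contact_force: [1.3, -0.2, 2.0]
opening: 0.0001
grip_force: 0.6
```

>>> send_rows([
  [0, [-0.6, 0, 1], 0],
  [0, [-0.6, 0, 1], 0],
  [0, [-0.6, 0, 1], 0],
  [0, [-0.6, 0, 1], 0],
  [0, [-0.5, 0, 1], 0],
  [0, [-0.4, 0, 1], 0],
  [0, [-0.3, 0, 1], 0],
  [0, [-0.2, 0, 0.8], 0],
  [0, [-0.2, 0, 0.5], 0],
  [0, [0, 0, 0], 0],
])

```text
t: 4.32
tool_pos: [0.5291, -0.1363, 0.1097]
tool_rot: [-3.141, 0.033, 0.002]
contact_force: [0.1, 0.6, -0.4]
opening: -0.0001
grip_force: 0.0
```

>>> send_rows([
  [0, [0, 0, 0.4], 0],
  [0, [0, 0, 0.4], 0],
  [0, [0, 0, 0.3], 0],
  [0, [0, 0, 0.2], 0],
  [0, [0, 0, 0], 0],
])

```text
t: 4.95
tool_pos: [0.5296, -0.1365, 0.098]
tool_rot: [-3.141, 0.033, 0.001]
contact_force: [-2.8, 0.2, 5.0]
opening: 0.0001
grip_force: 2.4
```

>>> send_rows([
  [0, [0, 0, 0.2], 0],
  [0, [0, 0, 0.2], 0],
  [0, [0, 0, 0], 0],
])

```text
t: 5.32
tool_pos: [0.5297, -0.1365, 0.0978]
tool_rot: [-3.141, 0.032, 0.003]
contact_force: [-13.7, 4.0, 24.5]
opening: -0.0002
grip_force: 12.1
```

>>> send_rows([
  [0, [0, 0, -0.4], 0],
  [0, [0, 0, -3], 0],
  [0, [0, 0, -5], 0],
  [0, [6, 0, -3], 0],
  [0, [6, 0, 0], 0],
  [0, [0, 0, 0], 0],
])

```text
t: 6.08
tool_pos: [0.6477, -0.1386, 0.2024]
tool_rot: [-3.14, 0.031, 0.004]
contact_force: [-0.5, -0.6, -0.4]
opening: -0.0
grip_force: 0.0
```

```bash
python3 - <<'E'
from h import *
d=ctrl.get_image("top");C=cloud(d);w=ctrl.get_image("wrist");W=cloud(w)
f=np.hstack([cv2.resize(d["frame"][160:320,280:480],(600,480)),]);cv2.imwrite("pics/top1.png",f[:,:,::-1]);cv2.imwrite("pics/w1.png",w["frame"][:,:,::-1])
q=C[205:262,322:440].reshape(-1,3);q=q[(q[:,2]>.085)&(q[:,2]<.11)];c,n=plane(q);print(c,n)
# front edge & clip profile along columns
for U in(335,385,425):
    print(U,[tuple(C[v,U][[0,2]].round(3)) for v in range(250,285,2)])
print(C[258,330],C[258,425])
E
```

```text
[ 0.56385181 -0.09927299  0.09871645] [ 0.00105822 -0.00142315  0.99999843]
335 [(np.float64(0.532), np.float64(0.1)), (np.float64(0.527), np.float64(0.098)), (np.float64(0.523), np.float64(0.096)), (np.float64(0.518), np.float64(0.097)), (np.float64(0.513), np.float64(0.103)), (np.float64(0.509), np.float64(0.095)), (np.float64(0.504), np.float64(0.099)), (np.float64(0.5), np.float64(0.098)), (np.float64(0.495), np.float64(0.099)), (np.float64(0.462), np.float64(0.537)), (np.float64(0.459), np.float64(0.54)), (np.float64(0.456), np.float64(0.545)), (np.float64(0.454), np.float64(0.55)), (np.float64(0.451), np.float64(0.552)), (np.float64(0.448), np.float64(0.553)), (np.float64(0.446), np.float64(0.555)), (np.float64(0.443), np.float64(0.561)), (np.float64(0.44), np.float64(0.561))]
385 [(np.float64(0.482), np.float64(0.563)), (np.float64(0.48), np.float64(0.563)), (np.float64(0.477), np.float64(0.564)), (np.float64(0.474), np.float64(0.566)), (np.float64(0.472), np.float64(0.567)), (np.float64(0.469), np.float64(0.566)), (np.float64(0.467), np.float64(0.568)), (np.float64(0.464), np
[... 507 characters left out ...]
at64(0.519), np.float64(0.1)), (np.float64(0.514), np.float64(0.096)), (np.float64(0.51), np.float64(0.098)), (np.float64(0.505), np.float64(0.098)), (np.float64(0.501), np.float64(0.097)), (np.float64(0.496), np.float64(0.1)), (np.float64(0.491), np.float64(0.1)), (np.float64(0.492), np.float64(0.013)), (np.float64(0.488), np.float64(0.004)), (np.float64(0.483), np.float64(0.002)), (np.float64(0.478), np.float64(0.003)), (np.float64(0.473), np.float64(0.001)), (np.float64(0.468), np.float64(0.003)), (np.float64(0.463), np.float64(0.002)), (np.float64(0.458), np.float64(-0.0)), (np.float64(0.453), np.float64(0.003))]
[ 0.5137708  -0.02903524  0.09678666] [ 0.50971965 -0.24573149  0.09783718]
```

View pics/top1.png

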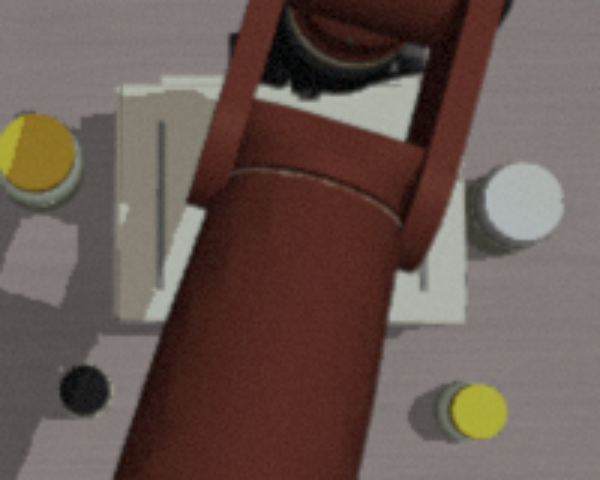

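Lid is level (tilt 0.001, z≈0.098) and shut; the front edge is at x≈0.491–0.494, so the box has not moved. The arm hides the clip in this view, so I look from the scene camera.

```bash
python3 - <<'E'
from h import *
d=ctrl.get_image("scene");C=cloud(d)
cv2.imwrite("pics/s1.png",cv2.resize(d["frame"][130:290,180:380],(800,600))[:,:,::-1])
m=(abs(C[...,1]+.138)<.06)&(C[...,0]>.42)&(C[...,0]<.487)&(C[...,2]>.03)&(C[...,2]<.16)
q=C[m];print(len(q));
if len(q):
    print(q.min(0),q.max(0)); i=np.argsort(q[:,0])
    for a in np.array_split(q[i],8):print(a.mean(0).round(3),a[:,2].std().round(4))
E
```

```text
236
[ 0.44269766 -0.17313245  0.08636797] [ 0.48689773 -0.09216235  0.10095154]
[ 0.448 -0.136  0.091] 0.002
[ 0.454 -0.127  0.093] 0.0021
[ 0.46  -0.133  0.094] 0.0018
[ 0.465 -0.129  0.094] 0.0019
[ 0.47  -0.127  0.095] 0.0016
[ 0.476 -0.136  0.095] 0.0023
[ 0.48  -0.127  0.096] 0.0022
[ 0.485 -0.132  0.095] 0.0018
```

View pics/s1.png

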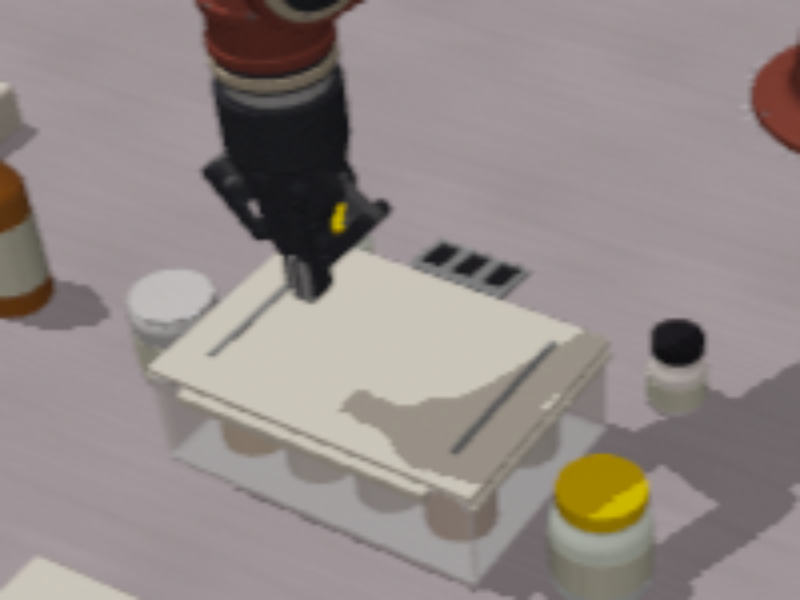

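The clip sticks straight out from x≈0.443 to 0.487 at z≈0.095, with its centre at y≈-0.135 (image (470,265)). The lid is closed. I go in front and fold the clip.

>>> send_rows([
  [0, [-5.2, 0, 0], 0],
  [0, [-5.2, 0, 0], 0],
  [0, [-5.2, 0, 0], 0],
  [0, [-5.2, 0, 0], 0],
  [0, [0, 0, 3], 0],
  [0, [0, 0, 3], 0],
  [0, [0, 0, 3], 0],
  [0, [0, 0, 0], 0],
])

```text
t: 7.22
tool_pos: [0.4348, -0.1334, 0.1129]
tool_rot: [-3.139, 0.034, 0.006]
contact_force: [-0.1, -0.2, -0.0]
opening: 0.0002
grip_force: 0.0
```

>>> send_rows([
  [0, [0.7, 0, 0.3], 0],
  [0, [0, 0, 0.6], 0],
  [0, [0, 0, 0.6], 0],
  [0, [0.1, 0, 0.6], 0],
  [0, [0.1, 0, 0.6], 0],
  [0, [0.1, 0, 0.5], 0],
  [0, [0.1, 0, 0.4], 0],
  [0, [0, 0, 0], 0],
])

```text
t: 8.22
tool_pos: [0.4484, -0.1346, 0.0788]
tool_rot: [-3.141, 0.033, 0.001]
contact_force: [0.0, 0.6, -1.1]
opening: -0.0002
grip_force: 0.0
```

>>> send_rows([
  [0, [0, 0, 0.6], 0],
  [0, [0.1, 0, 0.6], 0],
  [0, [0.3, 0, 0.4], 0],
  [0, [0.4, 0, 0.3], 0],
  [0, [0.4, 0, 0.2], 0],
  [0, [0.4, 0, 0], 0],
  [0, [0.3, 0, 0], 0],
  [0, [0.2, 0, 0], 0],
  [0, [0, 0, 0], 0],
])

```text
t: 9.35
tool_pos: [0.4698, -0.1351, 0.0583]
tool_rot: [-3.141, 0.033, -0.001]
contact_force: [-1.2, 0.2, -0.6]
opening: 0.0001
grip_force: 0.4
```

>>> send_rows([
  [0, [0.2, 0, 0], 0],
  [0, [0.1, 0, 0], 0],
  [0, [0.1, 0, 0], 0],
  [0, [0, 0, 0], 0],
])

```text
t: 9.85
tool_pos: [0.4733, -0.1352, 0.0581]
tool_rot: [-3.141, 0.033, 0.001]
contact_force: [-2.4, -0.1, -0.7]
opening: -0.0001
grip_force: 1.3
```

>>> send_rows([
  [0, [0.1, 0, 0], 0],
  [0, [0.1, 0, 0], 0],
  [0, [0, 0, 0], 0],
])

```text
t: 10.22
tool_pos: [0.4733, -0.1352, 0.0581]
tool_rot: [-3.141, 0.032, 0.01]
contact_force: [-12.4, -0.2, 6.2]
opening: 0.0002
grip_force: 6.1
```

Hard stop reached at the expected position (finger face at x≈0.484). I back away, then check.

>>> send_rows([
  [0, [-0.4, 0, 0], 0],
  [0, [-3, 0, 0], 0],
  [0, [-3, 0, 0], 0],
  [0, [0, 0, -5], 0],
  [0, [0, 0, -5], 0],
  [0, [0, 0, -5], 0],
  [0, [0, 6, -5], 0],
  [0, [0, 6, 0], 0],
  [0, [0, 6, 0], 0],
  [0, [0, 6, 0], 0],
])

```text
t: 11.48
tool_pos: [0.4072, -0.3644, 0.2493]
tool_rot: [3.139, -0.033, 0.005]
contact_force: [0.7, -0.0, 0.6]
opening: -0.0
grip_force: 0.0
```

>>> send_rows([
  [0, [0, 5, 0], 0],
  [0, [-2, 5, 0], 0],
  [0, [-2, 3, 0], 0],
  [0, [0, 0, 0], 0],
  [0, [0, 0, 0], 0],
])

```text
t: 12.1
tool_pos: [0.3646, -0.4909, 0.2485]
tool_rot: [3.141, -0.033, 0.002]
contact_force: [0.2, 0.0, 0.6]
opening: 0.0
grip_force: 0.0
```

```bash
python3 - <<'E'
from h import *
d=ctrl.get_image("top");C=cloud(d)
cv2.imwrite("pics/top2.png",cv2.resize(d["frame"][160:320,260:480],(800,582))[:,:,::-1])
q=C[205:262,322:440].reshape(-1,3);q=q[(q[:,2]>.085)&(q[:,2]<.11)];print(plane(q))
for U in(335,372,385,398,425):
    q=C[240:285,U];q=q[(q[:,2]>.03)];print(U,q[-5:].round(3).tolist())
for p in[(292,210),(454,228),(308,289),(438,296),(85,230),(552,222)]:print(p,C[p[1],p[0]].round(3))
print(ctrl.get_obs()["tool_pos"],ctrl.get_obs()["t"])
E
```

```text
(array([ 0.56928942, -0.14007543,  0.09859321]), array([-1.76901613e-04,  1.70224848e-04,  9.99999970e-01]))
335 [[0.504, -0.04, 0.099], [0.502, -0.04, 0.096], [0.5, -0.04, 0.1], [0.497, -0.04, 0.099], [0.495, -0.04, 0.104]]
372 [[0.492, -0.125, 0.095], [0.489, -0.124, 0.099], [0.487, -0.124, 0.095], [0.485, -0.125, 0.087], [0.484, -0.128, 0.065]]
385 [[0.491, -0.154, 0.095], [0.489, -0.154, 0.098], [0.487, -0.155, 0.091], [0.484, -0.154, 0.092], [0.483, -0.157, 0.07]]
398 [[0.499, -0.183, 0.1], [0.497, -0.184, 0.098], [0.495, -0.183, 0.101], [0.492, -0.183, 0.1], [0.49, -0.184, 0.095]]
425 [[0.498, -0.245, 0.098], [0.496, -0.245, 0.097], [0.494, -0.245, 0.098], [0.491, -0.245, 0.098], [0.489, -0.245, 0.097]]
(292, 210) [0.628 0.057 0.095]
(454, 228) [ 0.58  -0.321  0.08 ]
(308, 289) [0.445 0.023 0.068]
(438, 296) [ 0.423 -0.28   0.061]
(85, 230) [0.572 0.48  0.208]
(552, 222) [ 0.573 -0.493  0.19 ]
[ 0.36480981 -0.49052716  0.24854909] 12.15
```

View pics/top2.png

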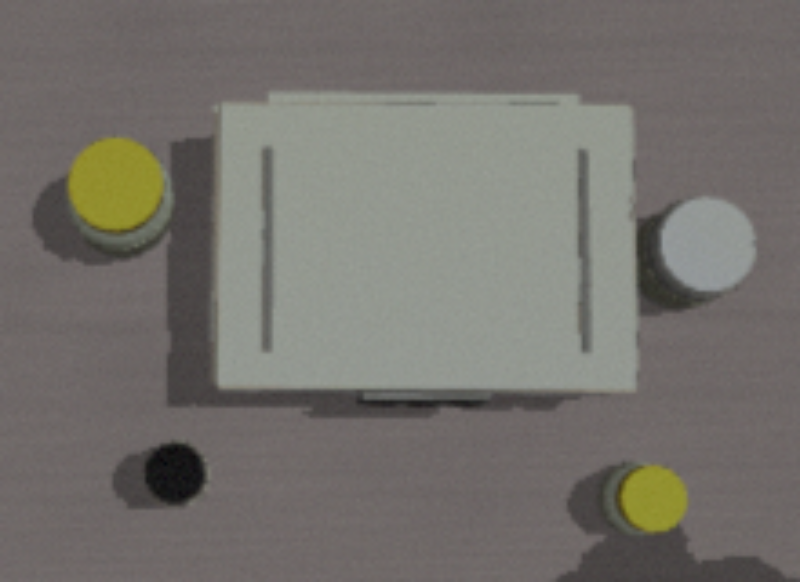

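The lid is shut and level, and the clip hangs as a thin strip at (425,395) with its face vertical at x≈0.484. The neighbours are where they were and the hand is clear, so I hand in.

```bash
python3 -c "
from station import ctrl
print(ctrl.finish_job())"
```

```text
the job is handed in; nothing more can be done
None
```

The lid is fully shut and the clip is folded flat against the front of the box; the box and everything around it are where they stood, the hand is clear, and the job was handed in at about 12 s.

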